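# Dispense one sample pot onto the round place

## Task

Press the dispenser's plunger fully down once and let it spring back, so that a single sample pot comes out at the front. Then push that pot over the table, without lifting it or tipping it over, until it stands wholly inside the round printed place. Leave the other pots in the dispenser and do not disturb the other things on the table.

Things in the scene. Friction and masses are not known exactly. Their poses are not given: they have to be found in the camera images.
- dispenser: Grey dispenser fixed to the table, under 91 mm tall. Origin: on the table under the magazine's axis; -x axis points out of its front, where pots come out. Magazine: clear square shaft 43 x 43 mm, 62 mm tall, open on top; pots stand on the table, a 20 mm gate in front passes one. Grey housing, 50 mm tall, at x = 20 to 98 mm. Foot flanges 4 mm thick on both sides (y = 19 to 38 mm, x = -22 to 98 mm); the table before the exit is bare
- plunger_top (a point): Centre of the flat top of the plunger's black round cap, 32 mm across, 90 mm above the table when up, 54 mm behind the magazine's axis (dispenser x = +54 mm). It moves with the plunger
- plunger (a joint): Plunger travel downward in m: 0 up, 0.024 fully down. 3 N starts it, 6 to 7 N hold it fully down, a spring returns it. It drives a pusher 3 times as far (72 mm), which slides the lowest pot out along the dispenser's -x; the pot stops with its centre 70 to 90 mm before the magazine's axis. As it rises the next pot drops; each full press puts out another pot
- pot_1: The lowest pot in the magazine, the one that comes out: upright round sample pot with white body and grey lid, 34 mm across, 18 mm tall, about 25 g. Origin: centre of its underside; z up
- pot_2: The second pot, same shape, standing on the first at the start (underside 18 mm up); it must stay in the magazine
- pot_3: The third pot, same shape, on top of the second (underside 36 mm up); it must stay in the magazine
- round_mark: Round place printed on the table: grey disc with a dark rim, no thickness to feel. 84 mm across inside the rim, 94 mm outside. Origin: its centre. It lies on the left or on the right
- square_mark: Square place of the same kind, 84 mm inside its dark rim, 94 mm outside, on the other side. Not the goal. Origin: its centre
- glue_stick: Bystander, loose: glue stick standing upright, 26 mm across, 90 mm tall. Origin: centre of its underside. To be left where it is
- lancet_box: Bystander, loose: small carton, 52 x 92 x 47 mm. Origin: centre of its underside. To be left where it is
- tube_4: Bystander, loose: sample tube with ribbed cap, lying, 17 x 92 x 17 mm. Origin: centre of its underside. To be left where it is
- swab_pack_2: Bystander, loose: flat sealed swab pack, lying, 22 x 165 x 8 mm. Origin: centre of its underside. To be left where it is
- mouse: Bystander, loose: computer mouse, 104 x 56 x 37 mm. Origin: centre of its underside. To be left where it is
Things that resemble listed ones, but are neither listed nor needed, are in the scene too. Of the things shaped like the dispenser, the grey one is meant.

How it is judged:
On the way, in this order (a step that is already met when the one before it is completed fails the run):
1. the plunger is pressed fully down and the lowest pot has come out at the front (value of joint plunger above 0.02 m and x of pot_1 in the frame of dispenser below -0.055 m), for 0.05 s.
2. the plunger has sprung back up (value of joint plunger below 0.003 m), for 0.1 s.
At the end, for the whole second after the job is handed in: The pot stands upright and still on the table with its centre within 25 mm of the centre of the round place (wholly inside the rim, 42 mm radius); the plunger is up (within 3 mm); the second and third pots are still in the magazine (second on the table, third on it) (horizontal distance between pot_1 and round_mark below 0.025 m and angle between pot_1's own z axis and vertical below 0.1 rad and height (world z) of each of pot_1, pot_2 below 0.004 m and linear speed of pot_1 below 0.01 m/s and value of joint plunger below 0.003 m and x of pot_2 in the frame of dispenser between -0.006 and 0.006 m and y of pot_2 in the frame of dispenser between -0.006 and 0.006 m and x of pot_3 in the frame of dispenser between -0.006 and 0.006 m and y of pot_3 in the frame of dispenser between -0.006 and 0.006 m and height (world z) of pot_3 below 0.022 m); the robot touches nothing.
It fails at once if the dispensed pot is lifted more than 12 mm (height (world z) of pot_1 above 0.012 m).
It fails at once if the dispensed pot is tipped more than 0.5 rad (angle between pot_1's own z axis and vertical above 0.5 rad).
It fails at once if a second pot is put out (more than 15 mm out of the magazine) (x of any of pot_2, pot_3 in the frame of dispenser below -0.015 m).
It fails at once if the other pots are lifted out of the magazine (height (world z) of pot_2 above 0.032 m or height (world z) of pot_3 above 0.05 m).
It fails at once if another thing on the table is moved more than 30 mm (distance of any of glue_stick, lancet_box, tube_4, swab_pack_2, mouse from where it was at the start of the episode above 0.03 m).
It also fails if it takes over 67 s, if anything falls off the work surface, if the arm or the gripper's body presses on something with over 40 N, if the wrist force passes 120 N, or if a joint passes its speed limit or range.

## Robot

A 7-joint arm with a two-finger parallel gripper is mounted at the origin on a cart in front of the work surface, level with it; the furniture and walls round the work are solid. World frame = base frame: x ahead of the robot, y to its left, z up, the work surface at z = 0. Lengths are in m, angles in rad, forces in N, time in s.
With the tool pointing down it reaches from about 0.425 to 0.825 m from the base axis. Payload 3.6 kg.
Tool frame: the origin (TCP) lies midway between the tips of the shut fingers; the grasp point (between the pads) lies 19 mm behind it; z points along the fingers, y is the line along which they close (so a half turn about z gives the same grasp; the last joint's range is limited). The gripper opens to 93 mm and grips with 3 to 60 N. Pads are 15 mm wide; open, the fingers measure 128 mm over their backs; the gripper's body (75 mm by 188 mm) begins 65 mm behind the grasp point.
Start: joints at [-1.294, 0.615, -0.013, 1.423, 0.008, 1.103, -0.04], TCP at [0.194, 0.62, 0.189] pointing down, gripper open.
Joint ranges: [-3.12, 3.12], [-0.3, 2.06], [-1.34, 1.32], [0.26, 2.42], [-1.36, 4.5], [0.01, 1.98], [-2.84, 2.84]. Speed limits (rad/s): [2.79, 2.79, 3.14, 3.14, 3.14, 3.14, 3.14].

## Interface

Orientations are given as a unit quaternion [w, x, y, z].
In Python, from bench import bot gives the robot as it stands. The module is installed in compiled form; this text tells all that it offers.
- The arm moves only by the tool carry_out, never from a script. Its argument "moves" is a list of rows, each a list of 3 entries, a list of its own where there are three numbers: the shift along the tool's x, y, z in m, then the turn, a rotation vector about the tool's x, y, z in rad, then the closure, from 0 (fully open) to 1 (shut). In form: [[[dx, dy, dz], [rx, ry, rz], grip], ...]. A call has 1 to 12 rows; each row shifts and turns the commanded pose from where the row before left it, along the tool's axes as they then stand; what a row does not reach is not made up. A row lasts 1/12 s, in which the tool goes at most 41.7 mm and 7.16 degrees, less where a joint would pass 70% of its speed; a pose out of reach is approached as far as the arm can. A call with a gripper value outside its range is refused whole. The fingers move at their own pace and stop on an object; the grip force is fixed at half the most. Time passes only in rows, so rows that do not move let the fingers close. It gives the time, the measured TCP pose, the force, the opening and the grip force at its end, in the units of the state.
- bot.read_state(): the state, without advancing time (a new reading comes with each control period).
- bot.read_camera(name): name is "scene" or "top" or "wrist"; returns the picture (420x560x3 uint8, red, green, blue); there is no depth.
- bot.get_calibration(name): a dict with "K" (3x3 intrinsics, pixels), "dist" ([k1, k2, p1, p2, k3] as OpenCV has them; the pictures are not rectified), "camera_from_world" (4x4, takes a point from world to camera coordinates); the wrist camera has in their place "T_tool_cam" (4x4, takes a point from camera to tool coordinates, whose origin is the TCP and whose axes are the flange's). Camera axes: x right, y up, looking along -z (the intrinsics and any distortion apply to the point x, -y, -z); pixel columns grow to the right and rows downward; lengths in m; the calibration is good to about 2 mm. A picture is of the moment at which its call begins: read the wrist's pose just before it. get_calibration takes no time and is no camera call.
- bot.finish_job(): hands the job in; it is judged then, once.
The state is a dict: "time_s": time; "joint_pos": joint angles; "qvel": joint speeds; "joint_efforts": joint torques, N m; "tool_pos": TCP position; "ee_rot": TCP orientation; "ft_force": force on the tool from outside, world axes, zero at the start; "moment": the same for the moment, N m; "finger_gap": finger opening in m; "grip_force": force on a finger pad.
Only numpy, scipy, OpenCV 4.12 (cv2) and the standard library are available. Lean on these libraries where they do the work, as an engineer would, in place of code of your own. Each camera call takes 0.05 s, during which the arm holds its last target. There are 200 camera calls.

## Working session

There is one attempt and no reset: what is moved stays moved. The work goes in short steps, Python scripts to look and compute and a tool call to move; the robot and the scene stay as the last step left them, time stands still between calls to the robot, and variables do not carry over. Pictures are saved under pics/ and viewed, at most 10 in all, crops included, and the job is handed in when it is done.

Besides the shell and the picture viewer there is one more tool, called by a JSON object that holds its "name" and its "arguments", one argument or row to a line. carry_out: Moves the arm, as the interface text tells. Its arguments: {"type":"object","properties":{"moves":{"type":"array"}},"required":["moves"]}

```bash
mkdir -p pics; cat > h.py <<'E'
import numpy as np, cv2
from bench import bot
def snap(n,f):
    im=bot.read_camera(n); cv2.imwrite('pics/'+f,im[:,:,::-1]); return im
def ray(n,uv,M=None):
    c=bot.get_calibration(n); p=cv2.undistortPoints(np.array([[uv]],float),np.array(c['K']),np.array(c['dist']))[0,0]
    T=np.linalg.inv(np.array(c['camera_from_world'])) if M is None else M
    d=T[:3,:3]@np.array([p[0],-p[1],-1.]); return T[:3,3],d
def onz(n,uv,z,M=None):
    o,d=ray(n,uv,M); return o+d*(z-o[2])/d[2]
def proj(n,P):
    c=bot.get_calibration(n);T=np.array(c['camera_from_world']);q=(T[:3,:3]@np.atleast_2d(P).T).T+T[:3,3]
    q=q*[1,-1,-1]; return cv2.projectPoints(q,np.zeros(3),np.zeros(3),np.array(c['K']),np.array(c['dist']))[0][:,0]
E
python3 - <<'E'
from h import *
snap('top','top0.png');snap('scene','scene0.png')
s=bot.read_state();print(s['tool_pos'],s['ee_rot'],s['time_s'],s['finger_gap'])
E
```

```text
[0.19360478 0.6196804  0.18839095] [-1.44296886e-04  1.50783427e-01  9.88566137e-01 -1.15363933e-03] 0.1 0.09328721064563468
```

View pics/top0.png

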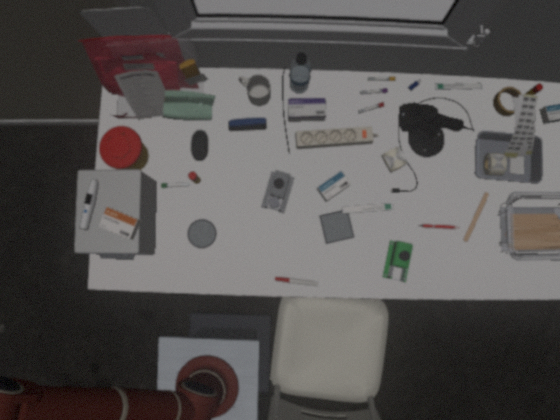

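View pics/scene0.png

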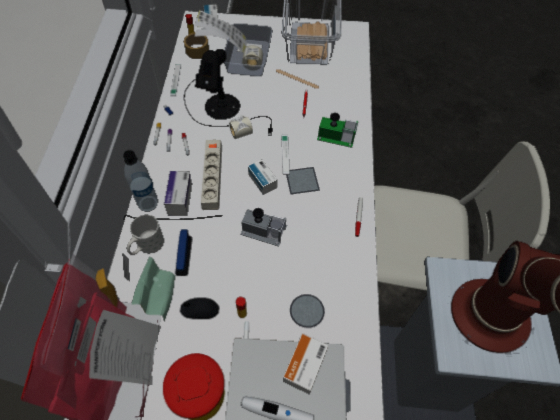

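The top view shows the grey dispenser near (277,190) and the round mark near (202,234). The square mark is near (337,227), and the green dispenser at (398,260) is a decoy.

```bash
python3 - <<'E'
from h import *
t=cv2.imread('pics/top0.png');s=cv2.imread('pics/scene0.png')
a=cv2.resize(t[155:255,160:300],None,fx=5.6,fy=5.6,interpolation=cv2.INTER_CUBIC)
b=cv2.resize(s[195:335,170:330],None,fx=5,fy=5,interpolation=cv2.INTER_CUBIC)
a=cv2.convertScaleAbs(a,alpha=1.7)
cv2.imwrite('pics/a.png',a[:,:784]);cv2.imwrite('pics/b.png',cv2.resize(b,(685,600)))
for uv in [(277,190),(202,234),(337,227)]: print(uv,onz('top',uv,0))
for uv in [(307,311),(303,180)]: print(uv,onz('scene',uv,0))
E
```

```text
(277, 190) [ 0.62351411 -0.20450847  0.        ]
(202, 234) [0.47607308 0.0299346  0.        ]
(337, 227) [ 0.51019548 -0.39820937  0.        ]
(307, 311) [0.48082554 0.03532351 0.        ]
(303, 180) [ 0.5121759  -0.39447858  0.        ]
```

View pics/a.png

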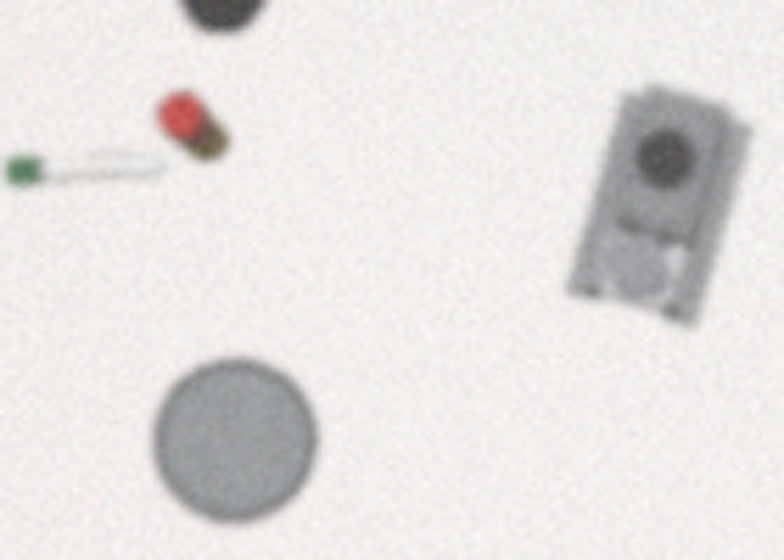

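View pics/b.png

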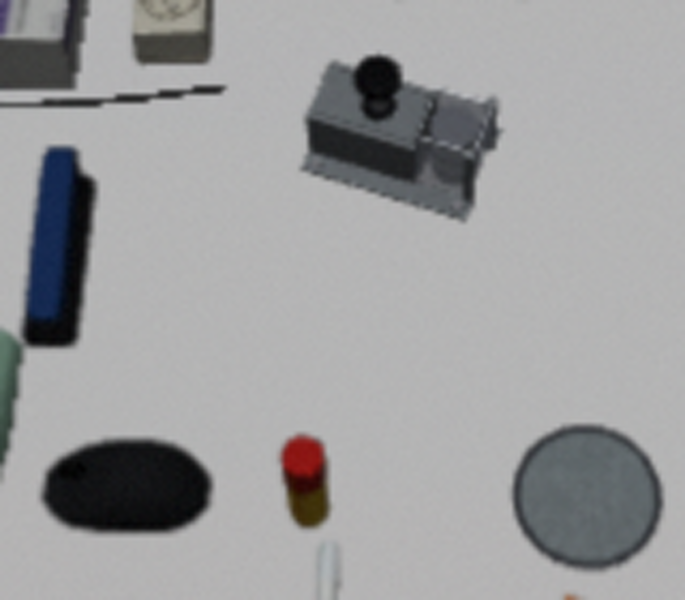

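The crops put the cap at (666,158) and the flange corners at (568,292), (697,327) and (750,128) in the enlarged top view. The pot's lid is at (640,268) and the mark at (236,440). The dispenser's front faces the robot, down in the picture.

```bash
python3 - <<'E'
from h import *
A=lambda p:(160+(p[0]+.5)/5.6-.5,155+(p[1]+.5)/5.6-.5)
B=lambda p:(170+(p[0]+.5)/4.281-.5,195+(p[1]+.5)/4.286-.5)
print('cap',onz('top',A((666,158)),.09),onz('scene',B((378,76)),.09))
o1,d1=ray('top',A((666,158)));o2,d2=ray('scene',B((378,76)))
k=np.linalg.lstsq(np.c_[d1,-d2],o2-o1,rcond=None)[0];print('tri',o1+k[0]*d1,o2+k[1]*d2)
c=[onz('top',A(p),.004) for p in [(568,292),(697,327),(750,128)]];print(c)
ax=c[2]-c[1];print('len',np.linalg.norm(ax),np.linalg.norm(c[1]-c[0]),'yaw back',np.degrees(np.arctan2(ax[1],ax[0])))
w=c[0]-c[1];print('yaw via front',np.degrees(np.arctan2(w[1],w[0]))-90)
print('pot3',onz('top',A((640,268)),.054), 'frontmid',(c[0]+c[1])/2)
print('mark',onz('top',A((236,440)),0),onz('scene',B((587,496)),0))
for nm,pp in [('glue',onz('top',A((182,115)),.09)),]:print(nm,pp)
E
```

```text
cap [ 0.63252345 -0.21008222  0.09      ] [ 0.6347749  -0.20648585  0.09      ]
tri [ 0.63352442 -0.2099858   0.0837363 ] [ 0.63526697 -0.21019872  0.0840115 ]
[array([ 0.56791825, -0.15536818,  0.004     ]), array([ 0.54996309, -0.2290421 ,  0.004     ]), array([ 0.66488717, -0.25619788,  0.004     ])]
len 0.11808886503497765 0.07583030424225547 yaw back -13.294747032366107
yaw via front -13.696620120077625
pot3 [ 0.57668332 -0.19696399  0.054     ] frontmid [ 0.55894067 -0.19220514  0.004     ]
mark [0.47871808 0.03090635 0.        ] [0.48161026 0.03356175 0.        ]
glue [0.64951803 0.05394835 0.09      ]
```

```bash
python3 - <<'E'
from h import *
for a,b in [((141,171),(231,340)),((142,254),(348,347)),((121,148),(194,386)),((89,203),(277,410))]:
    o1,d1=ray('top',a);o2,d2=ray('scene',b)
    k=np.linalg.lstsq(np.c_[d1,-d2],o2-o1,rcond=None)[0];print((o1+k[0]*d1).round(3),(o2+k[1]*d2).round(3))
E
```

```text
[0.642 0.186 0.184] [0.653 0.185 0.186]
[0.404 0.173 0.173] [0.396 0.175 0.173]
[0.723 0.273 0.12 ] [0.727 0.272 0.121]
[0.542 0.323 0.218] [0.542 0.323 0.218]
```

{"name": "carry_out", "arguments": {
  "moves": [
    [[0,0,-0.02],[0,0,0.096],1],
    [[0,0,-0.02],[0,0,0.096],1],
    [[0,0,-0.02],[0,0,0.096],1],
    [[0,0,-0.02],[0,0,0.096],1],
    [[0,0,-0.02],[0,0,0.096],1],
    [[0,0,-0.02],[0,0,0.096],1],
    [[0,0,0],[0,0,0.096],1],
    [[0,0,0],[0,0,0.096],1],
    [[0,0,0],[0,0,0.096],1],
    [[0,0,0],[0,0,0.096],1],
    [[0,0,0],[0,0,0.096],1],
    [[0,0,0],[0,0,0.096],1]
  ]
}}

```text
time_s: 1.1
tool_pos: [0.1936, 0.6201, 0.3087]
ee_rot: [0.0, 0.667, 0.745, -0.001]
ft_force: [-0.4, -0.1, -1.6]
finger_gap: 0.0175
grip_force: 0.0
```

{"name": "carry_out", "arguments": {
  "moves": [
    [[-0.03,0.012,0],[0,0,0],1],
    [[-0.03,0.012,0],[0,0,0],1],
    [[-0.03,0.012,0],[0,0,0],1],
    [[-0.03,0.012,0],[0,0,0],1],
    [[-0.03,0.012,0],[0,0,0],1],
    [[-0.03,0.012,0],[0,0,0],1],
    [[-0.03,0.012,0],[0,0,0],1],
    [[-0.03,0.012,0],[0,0,0],1],
    [[-0.03,0.012,0],[0,0,0],1],
    [[-0.03,0.012,0],[0,0,0],1],
    [[-0.03,0.012,0],[0,0,0],1],
    [[-0.03,0.012,0],[0,0,0],1]
  ]
}}

```text
time_s: 2.1
tool_pos: [0.3786, 0.2778, 0.3092]
ee_rot: [-0.0, 0.665, 0.747, -0.0]
ft_force: [1.3, 0.1, -0.1]
finger_gap: 0.0005
grip_force: 0.0
```

{"name": "carry_out", "arguments": {
  "moves": [
    [[-0.03,0.012,0],[0,0,0],1],
    [[-0.03,0.012,0],[0,0,0],1],
    [[-0.03,0.012,0],[0,0,0],1],
    [[-0.03,0.012,0],[0,0,0],1],
    [[-0.03,0.012,0],[0,0,0],1],
    [[-0.03,0.012,0],[0,0,0],1],
    [[-0.03,0.012,0],[0,0,0],1],
    [[-0.03,0.012,0],[0,0,0],1],
    [[-0.03,0.012,0],[0,0,0],1],
    [[-0.03,0.012,0],[0,0,0],1],
    [[-0.03,0.012,0],[0,0,0],1],
    [[0,0,0],[0,0,0],1]
  ]
}}

```text
time_s: 3.1
tool_pos: [0.5488, -0.0411, 0.3089]
ee_rot: [0.002, 0.669, 0.743, -0.002]
ft_force: [-0.4, -1.4, 0.4]
finger_gap: 0.0006
grip_force: 0.0
```

{"name": "carry_out", "arguments": {
  "moves": [
    [[-0.0293,0.011,0],[0,0,0],1],
    [[-0.0293,0.011,0],[0,0,0],1],
    [[-0.0293,0.011,0],[0,0,0],1],
    [[-0.0293,0.011,0],[0,0,0],1],
    [[-0.0293,0.011,0],[0,0,0],1],
    [[-0.0293,0.011,0],[0,0,0],1],
    [[0,0,0.03],[0,0,0],1],
    [[0,0,0.03],[0,0,0],1],
    [[0,0,0.03],[0,0,0],1],
    [[0,0,0.03],[0,0,0],1],
    [[0,0,0.03],[0,0,0],1],
    [[0,0,0.03],[0,0,0],1]
  ]
}}

```text
time_s: 4.1
tool_pos: [0.6334, -0.199, 0.1276]
ee_rot: [-0.001, 0.665, 0.747, -0.0]
ft_force: [0.0, 0.8, -0.8]
finger_gap: 0.0004
grip_force: 0.0
```

```bash
python3 - <<'E'
from h import *
print(bot.read_state()['tool_pos'])
s=snap('scene','s1.png')[175:275,200:320]
cv2.imwrite('pics/s1c.png',cv2.resize(s[:,:,::-1],None,fx=5,fy=5,interpolation=cv2.INTER_CUBIC))
E
```

```text
[ 0.63335847 -0.198975    0.12760838]
```

View pics/s1c.png

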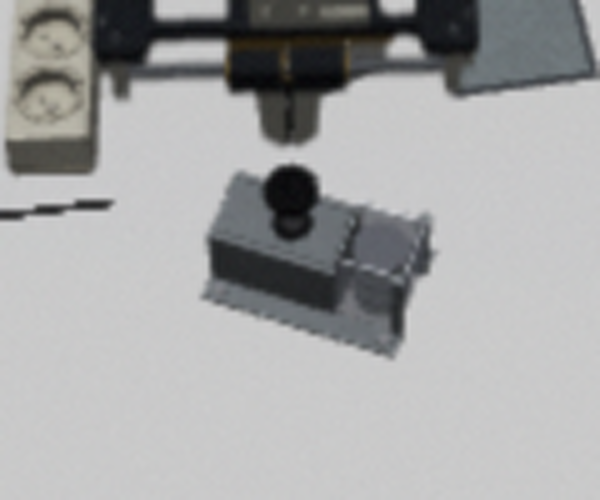

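The shut fingertips (290,140) line up above the cap (291,185). I'll shift 10 mm in y and go down.

{"name": "carry_out", "arguments": {
  "moves": [
    [[-0.01,0,0],[0,0,0],1],
    [[0,0,0.015],[0,0,0],1],
    [[0,0,0.015],[0,0,0],1],
    [[0,0,0.004],[0,0,0],1],
    [[0,0,0.003],[0,0,0],1],
    [[0,0,0.003],[0,0,0],1],
    [[0,0,0.003],[0,0,0],1],
    [[0,0,0.003],[0,0,0],1],
    [[0,0,0],[0,0,0],1]
  ]
}}

```text
time_s: 4.9
tool_pos: [0.6349, -0.2098, 0.0834]
ee_rot: [-0.0, 0.665, 0.747, -0.0]
ft_force: [0.0, -0.0, -0.7]
finger_gap: 0.0005
grip_force: 0.0
```

{"name": "carry_out", "arguments": {
  "moves": [
    [[0,0,0.002],[0,0,0],1],
    [[0,0,0.002],[0,0,0],1],
    [[0,0,0.002],[0,0,0],1],
    [[0,0,0],[0,0,0],1]
  ]
}}

```text
time_s: 5.23
tool_pos: [0.6346, -0.2097, 0.077]
ee_rot: [-0.0, 0.665, 0.747, -0.0]
ft_force: [-0.3, 0.2, -0.7]
finger_gap: 0.0007
grip_force: 0.0
```

```bash
python3 - <<'E'
from h import *
st=bot.read_state();print(st['tool_pos'],st['ft_force'],st['moment'])
s=snap('scene','s2.png')[175:275,200:320];t=snap('top','t2.png')
cv2.imwrite('pics/s2c.png',cv2.resize(s[:,:,::-1],None,fx=5,fy=5,interpolation=cv2.INTER_CUBIC))
E
```

```text
[ 0.63456583 -0.20974727  0.07696062] [-0.32735866  0.17679217 -0.66577755] [-0.00791814  0.07463994  0.05671357]
```

View pics/s2c.png

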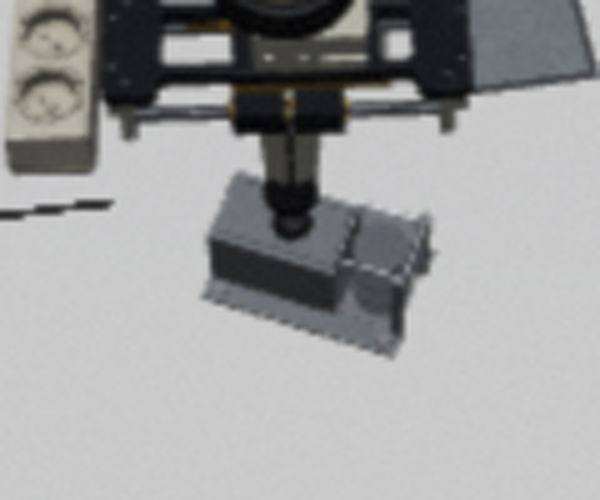

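```bash
python3 - <<'E'
from h import *
p=proj('scene',[[.6346,-.2097,z] for z in (.077,.084,.09)]);print(((p-[200,175])+.5)*5)
i=cv2.imread('pics/s1.png').astype(int).sum(2);j=cv2.imread('pics/s2.png').astype(int).sum(2)
print('s1');print(i[205:226,252:266]);print('s2');print(j[205:226,252:266])
E
```

```text
[[293.40837651 196.64343355]
 [293.161303   190.08936682]
 [292.94775126 184.42603631]]
s1
[[601 599 601 594 584 593 599 592 598 600 600 600 601 602]
 [603 603 607 598 601 602 594 600 602 600 604 601 603 604]
 [604 603 598 589 573 559 489 565 582 592 599 599 600 602]
 [604 598 550 356 217 195 167 213 303 468 577 600 604 602]
 [591 542 285 117  60  51  44  56  91 202 387 566 601 602]
 [494 336 114  51  45  33  45  41  50  65 173 404 585 604]
 [324 137  51  44  42  35  50  50  40  49 137 360 581 598]
 [217  79  48  40  31  34  44  53  44  46  77 266 577 603]
 [225  80  43  48  47  33  50  41  45  42  57 244 559 585]
 [241  81  49  46  41  43  37  44  54  38  66 182 397 420]
 [300 132  52  46  44  51  47  43  49  45  73 188 303 344]
 [319 225  91  44  48  38  43  50  38  55 169 307 333 326]
 [338 312 223  64  29  30  22  27  44 112 283 332 337 335]
 [338 326 230  79  66  82  75  80  80  92 211 321 335 334]
 [340 320 186  84 100 133 131 130 107  75 173 319 330 334]
 [341 319 200  76  76 113 131 123  79  84 211 328 336 335]
 [341 335 296 118  60  67  76  70  76 147 309 336 339 335]
 [340 
[... 773 characters left out ...]
5  49  50  50  51  45  45  38  35  70 187 398 425]
 [300 132  52  44  50  42  61  50  46  50  74 187 310 344]
 [321 228  89  38  48  52  42  48  39  50 161 309 341 324]
 [337 315 210  60  20  29  23  27  32 116 290 330 338 340]
 [338 320 230  81  68  81  75  75  84  97 213 328 335 332]
 [342 313 190  80  94 126 130 124 101  77 168 328 341 327]
 [344 320 204  72  68 107 139 129  76  85 214 321 337 341]
 [348 339 299 115  60  63  77  58  76 148 313 342 341 338]
 [343 341 325 229 137  85  93 119 203 264 335 341 341 335]
 [326 333 330 321 306 244 246 309 318 333 342 350 348 338]
 [325 312 297 297 326 328 324 329 337 338 340 346 346 343]
 [279 319 327 337 312 305 301 325 339 325 335 343 338 335]]
```

```bash
python3 - <<'E'
from h import *
p=proj('scene',[[.6334,-.199,.1276]]);print(((p-[200,175])+.5)*5)
i=cv2.imread('pics/s1.png').astype(int).sum(2);print(i[192:210,250:266])
# cap ellipse top at nominal, rim near/far
c=np.array([.634,-.2095,.09]);print([(k,proj('scene',[c+np.array([0,d,0])])[0].round(1)) for k,d in (('far',-.016),('near',.016),('c',0))])
E
```

```text
[[291.81543074 164.4988775 ]]
[[ 88  49  34  44  36  43  55  31  39  44  44  44  50  51  56  61]
 [309 149 106 107 107 105 103  52  78 115 117 120 119 131 169 229]
 [496 287 174 162 170 166 163 107 109 170 171 174 177 227 399 538]
 [567 376 214 185 188 183 182 162 126 182 191 194 192 275 506 592]
 [573 396 219 190 183 191 182 138 122 182 189 192 191 293 535 597]
 [585 474 240 184 186 188 167  94 119 181 187 191 201 318 571 603]
 [599 543 257 194 193 185 168  87 118 184 190 188 207 328 577 602]
 [603 561 268 197 191 187 172  90 110 182 189 189 214 351 579 598]
 [602 561 321 201 191 188 171  89 102 183 185 192 214 364 580 602]
 [599 573 392 229 190 192 181 121 175 187 189 191 248 412 584 604]
 [606 587 484 342 248 208 182 137 195 193 200 247 372 519 595 600]
 [603 599 575 510 425 336 256 251 299 270 321 446 546 589 603 600]
 [601 605 597 592 559 507 469 502 528 486 519 577 592 602 604 605]
 [601 603 601 599 601 594 584 593 599 592 598 600 600 600 601 602]
 [604 604 603 603 607 598 601 602 594 600 602 600 604 601 603 604]
 [604 605 604 603 598 589 573 559 489 565 582 592 599 599 600 602]
 [602 599 604 598 550 356 217 195 167 213 303 468 577 600 604 602]
 [576 588 591 542 285 117  60  51  44  56  91 202 387 566 601 602]]
[('far', array([258.9, 206.7])), ('near', array([257.7, 216.3])), ('c', array([258.3, 211.5]))]
```

{"name": "carry_out", "arguments": {
  "moves": [
    [[0,0,0.002],[0,0,0],1],
    [[0,0,0.002],[0,0,0],1],
    [[0,0,0.002],[0,0,0],1],
    [[0,0,0],[0,0,0],1]
  ]
}}

```text
time_s: 5.67
tool_pos: [0.6345, -0.2097, 0.0708]
ee_rot: [-0.0, 0.665, 0.747, -0.0]
ft_force: [-0.0, 0.5, -0.9]
finger_gap: 0.0008
grip_force: 0.0
```

```bash
python3 - <<'E'
from h import *
j=snap('scene','s3.png').astype(int).sum(2);print(j[205:226,252:266]);print(bot.read_state()['ft_force'])
E
```

```text
[[322 202 188 195 179 140 149 186 190 190 196 274 497 595]
 [387 213 194 187 188 149 148 186 187 189 191 277 508 595]
 [400 214 189 196 183 137  90 179 191 191 196 304 574 603]
 [483 240 193 188 181 132  82 181 188 190 201 316 581 603]
 [543 255 195 191 178 134  87 182 189 189 203 319 580 607]
 [476 236 189 185 182 137  79 179 189 193 211 359 584 610]
 [320 147 150 181 185 165  74 145 177 171 176 363 582 601]
 [217  76  68 102 149 159  66 114 119  84  78 269 579 607]
 [226  78  49  58  63  65  52  53  60  51  61 242 557 586]
 [240  81  49  47  51  49  44  43  44  44  66 183 401 429]
 [306 126  52  49  47  54  56  54  47  55  77 186 309 352]
 [323 229  95  36  36  46  42  52  35  60 163 311 339 333]
 [331 313 217  65   9  33  40  23  37 120 295 333 340 337]
 [343 322 231  77  55  68  69  76  78  86 215 322 338 338]
 [345 324 187  71  95 134 135 128 104  75 173 317 336 339]
 [344 321 198  68  64 119 130 124  82  96 213 331 342 341]
 [347 336 299 122  49  60  74  70  83 140 307 338 338 339]
 [338 338 326 232 135  86  93 122 198 254 329 341 346 338]
 [328 336 325 319 301 244 247 304 322 332 338 341 341 338]
 [330 305 292 304 326 325 325 333 338 333 337 338 342 343]
 [277 317 327 334 317 301 303 321 334 333 337 344 344 338]]
[-0.17842142 -0.19736552  0.26081609]
```

{"name": "carry_out", "arguments": {
  "moves": [
    [[0,0,0.002],[0,0,0],1],
    [[0,0,0.002],[0,0,0],1],
    [[0,0,0.002],[0,0,0],1],
    [[0,0,0],[0,0,0],1]
  ]
}}

```text
time_s: 6.05
tool_pos: [0.6345, -0.2097, 0.0648]
ee_rot: [-0.0, 0.665, 0.747, -0.0]
ft_force: [-0.5, -0.5, -0.2]
finger_gap: 0.0005
grip_force: 0.0
```

```bash
python3 - <<'E'
from h import *
j=snap('scene','s4.png').astype(int).sum(2);print(j[207:222,252:266]);print(bot.read_state()['ft_force'])
E
```

```text
[[386 209 191 188 188 133  91 178 195 189 198 276 502 597]
 [405 222 187 186 179 134  87 178 192 188 199 307 575 606]
 [461 230 194 194 182 138  87 176 184 191 200 309 582 606]
 [466 233 186 190 184 132  82 179 187 193 197 321 580 607]
 [324 184 184 186 192 161  84 153 188 191 207 350 583 605]
 [229 114 143 175 188 170  79 141 183 172 134 271 577 606]
 [231  82  72  99 149 161  78 137 163 116  79 247 560 586]
 [244  82  57  46  66  66  59  68  79  68  62 185 399 423]
 [302 128  58  40  53  40  47  42  53  52  70 189 307 344]
 [324 224  88  44  48  41  49  50  35  56 167 309 337 329]
 [336 316 213  67  30  22  27  38  44 114 287 338 338 338]
 [343 326 232  81  57  68  76  75  77  93 214 326 332 334]
 [348 321 189  80  96 135 138 134 100  76 170 322 337 327]
 [343 324 204  69  65 117 128 135  78  86 215 320 335 334]
 [339 339 302 120  54  62  70  72  74 147 311 337 339 337]]
[-0.17572332  0.84614122  0.2989644 ]
```

```bash
python3 - <<'E'
from h import *
st=bot.read_state();print(st['tool_pos'],st['ee_rot'],st['ft_force'])
snap('wrist','w1.png')
c=bot.get_calibration('wrist');print(c['T_tool_cam'],c['K'])
Ti=np.linalg.inv(np.array(c['T_tool_cam']))
for P in ([0,0,0],[0,0,.02],[0,0,-.02]):
    q=(Ti@np.r_[P,1])[:3]*[1,-1,-1];print(P,cv2.projectPoints(q[None],np.zeros(3),np.zeros(3),np.array(c['K']),np.array(c['dist']))[0].ravel())
E
```

```text
[ 0.63466322 -0.20977176  0.06508949] [-3.33151849e-04  6.64915769e-01  7.46918262e-01 -1.42092756e-04] [-0.17572332  0.84614122  0.2989644 ]
[[-8.16449051e-04  9.70221168e-01  2.42219360e-01  6.70788255e-02]
 [ 9.99999656e-01  7.56907865e-04  3.38869434e-04  9.68711741e-04]
 [ 1.45440559e-04  2.42219553e-01 -9.70221453e-01 -1.95678537e-01]
 [ 0.00000000e+00  0.00000000e+00  0.00000000e+00  1.00000000e+00]] [[299.80317627   0.         279.63418416]
 [  0.         299.80317627 206.86399542]
 [  0.           0.           1.        ]]
[0, 0, 0] [278.34610817 232.58937359]
[0, 0, 0.02] [278.46081484 223.93516536]
[0, 0, -0.02] [278.20755559 243.04261593]
```

View pics/w1.png

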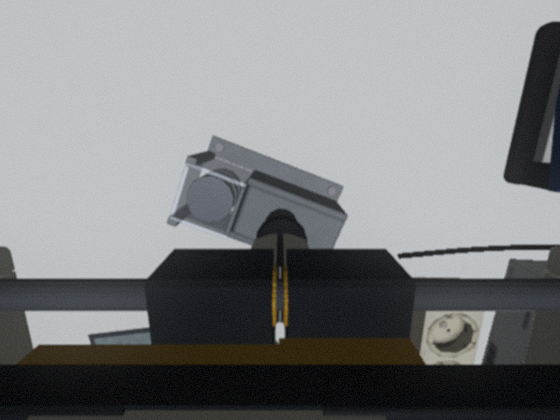

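The wrist view shows the fingertips at (279,232), the cap behind and below them at (283,212), and the pot lid at (211,197). The far flange runs from (213,137) to (342,187), and its length will show how high the tool really is.

```bash
python3 - <<'E'
from h import *
from scipy.spatial.transform import Rotation as R
st=dict(p=[0.63466,-0.20977,0.06509],q=[-3.3e-4,.664916,.746918,-1.4e-4])
M=np.eye(4);M[:3,:3]=R.from_quat(np.roll(st['q'],-1)).as_matrix();M[:3,3]=st['p']
M=M@np.array(bot.get_calibration('wrist')['T_tool_cam'])
for b in (0,.02,.04):
    N=M.copy();N[2,3]+=b
    f1=onz('wrist',(213,137),.004,N);f2=onz('wrist',(342,187),.004,N)
    d=f1-f2;print(b,f1.round(4),f2.round(4),'L',np.linalg.norm(d).round(4),'yaw',np.degrees(np.arctan2(-d[1],-d[0])).round(1),'pot3',onz('wrist',(211,197),.054,N).round(4),'cap near rim',onz('wrist',(283,209),.09,N).round(4))
print('expected flange corners',np.array([.581,-.196])+[-.022*.972+.038*.233,.022*.233+.038*.972],np.array([.581,-.196])+[.098*.972+.038*.233,-.098*.233+.038*.972])
E
```

```text
0 [ 0.573  -0.1534  0.004 ] [ 0.6869 -0.1828  0.004 ] L 0.1176 yaw -14.5 pot3 [ 0.5849 -0.1928  0.054 ] cap near rim [ 0.6349 -0.1864  0.09  ]
0.02 [ 0.5687 -0.1542  0.004 ] [ 0.6915 -0.1859  0.004 ] L 0.1268 yaw -14.5 pot3 [ 0.5807 -0.1976  0.054 ] cap near rim [ 0.6357 -0.1915  0.09  ]
0.04 [ 0.5644 -0.155   0.004 ] [ 0.6961 -0.189   0.004 ] L 0.1359 yaw -14.5 pot3 [ 0.5765 -0.2024  0.054 ] cap near rim [ 0.6365 -0.1966  0.09  ]
expected flange corners [ 0.56847  -0.153938] [ 0.68511  -0.181898]
```

```bash
python3 - <<'E'
from h import *
w=cv2.imread('pics/w1.png')[190:265,230:330];s=cv2.imread('pics/s4.png')[175:250,200:300]
f=lambda i,a:cv2.convertScaleAbs(cv2.resize(i,None,fx=4,fy=6,interpolation=cv2.INTER_CUBIC),alpha=a)
cv2.imwrite('pics/ws.png',np.hstack([f(w,3),f(s,2)]))
E
```

```text
(no output)
```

View pics/ws.png

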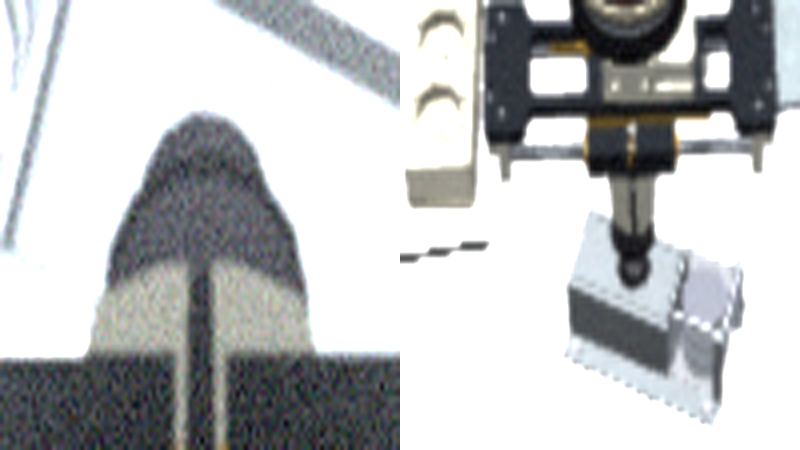

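{"name": "carry_out", "arguments": {
  "moves": [
    [[0,0,0.002],[0,0,0],1],
    [[0,0,0.002],[0,0,0],1],
    [[0,0,0],[0,0,0],1]
  ]
}}

```text
time_s: 6.4
tool_pos: [0.635, -0.21, 0.0613]
ee_rot: [0.0, 0.665, 0.747, -0.0]
ft_force: [0.5, -0.6, 0.8]
finger_gap: 0.0006
grip_force: 0.0
```

{"name": "carry_out", "arguments": {
  "moves": [
    [[0,0,0.002],[0,0,0],1],
    [[0,0,0.002],[0,0,0],1],
    [[0,0,0],[0,0,0],1]
  ]
}}

```text
time_s: 6.65
tool_pos: [0.6351, -0.21, 0.058]
ee_rot: [0.0, 0.665, 0.747, 0.0]
ft_force: [-0.7, 0.0, 3.7]
finger_gap: 0.0008
grip_force: 1.8
```

{"name": "carry_out", "arguments": {
  "moves": [
    [[0,0,0.002],[0,0,0],1],
    [[0,0,0.002],[0,0,0],1],
    [[0,0,0.002],[0,0,0],1],
    [[0,0,0],[0,0,0],1]
  ]
}}

```text
time_s: 6.98
tool_pos: [0.6351, -0.21, 0.0524]
ee_rot: [0.0, 0.665, 0.747, 0.0]
ft_force: [-1.0, 0.9, 4.9]
finger_gap: 0.0006
grip_force: 2.5
```

```bash
python3 - <<'E'
from h import *
j=snap('scene','s5.png').astype(int).sum(2);print(j[207:224,252:266]);print(bot.read_state()['ft_force'])
t=snap('top','t5.png').astype(int);t0=cv2.imread('pics/t2.png')[:,:,::-1].astype(int)
d=np.abs(t-t0).sum(2);ys,xs=np.where(d[190:260,230:330]>40);print(len(ys),xs.mean()+230 if len(xs) else 0,ys.mean()+190 if len(xs) else 0)
E
```

```text
[[252 176 175 175 167  99  86 164 180 179 183 258 472 561]
 [323 198 192 188 172 102  76 182 192 193 196 270 502 595]
 [376 211 189 188 181 133  84 180 189 192 196 276 515 599]
 [318 204 192 186 182 130  91 179 179 191 198 307 571 608]
 [284 206 193 192 183 128  86 177 195 184 200 324 579 602]
 [280 198 193 188 180 133  87 180 193 189 214 355 577 602]
 [313 204 187 184 177 135  86 183 192 194 204 298 567 590]
 [246 150 176 182 179 149  82 179 188 187 170 199 392 425]
 [243 102 105 151 178 156  92 171 162 120  80 134 302 346]
 [295 112  60  79  93  87  64  88  72  63  56 163 323 334]
 [320 182  74  44  48  59  51  57  44  46  98 247 333 343]
 [341 303 117  48  38  50  58  49  45  47 144 309 340 341]
 [341 318 175  45  23  39  32  36  41  56 158 325 342 339]
 [346 316 203  66  54  82  89 116  69  82 212 331 345 336]
 [344 344 297 116  53  57  68  75  80 146 315 337 338 344]
 [342 347 323 235 134  81  76 122 204 261 336 341 346 342]
 [326 339 334 313 306 246 249 308 325 332 345 350 349 342]]
[-1.75521014  0.79315822  4.85096827]
270 258.74074074074076 213.6259259259259
```

{"name": "carry_out", "arguments": {
  "moves": [
    [[0,0,0.002],[0,0,0],1],
    [[0,0,0.002],[0,0,0],1],
    [[0,0,0.002],[0,0,0],1],
    [[0,0,0.002],[0,0,0],1],
    [[0,0,0.002],[0,0,0],1],
    [[0,0,0.002],[0,0,0],1],
    [[0,0,0.001],[0,0,0],1],
    [[0,0,0],[0,0,0],1]
  ]
}}

```text
time_s: 7.75
tool_pos: [0.6351, -0.21, 0.0392]
ee_rot: [0.0, 0.665, 0.747, 0.0]
ft_force: [-1.5, 1.0, 4.6]
finger_gap: 0.0009
grip_force: 2.5
```

{"name": "carry_out", "arguments": {
  "moves": [
    [[0,0,0.002],[0,0,0],1],
    [[0,0,0.002],[0,0,0],1],
    [[0,0,0.001],[0,0,0],1],
    [[0,0,0],[0,0,0],1]
  ]
}}

```text
time_s: 8.08
tool_pos: [0.6352, -0.2101, 0.0371]
ee_rot: [0.0, 0.665, 0.747, 0.001]
ft_force: [-4.8, 2.6, 17.9]
finger_gap: 0.0003
grip_force: 8.7
```

The plunger bottomed at 18 N. Releasing it slowly.

{"name": "carry_out", "arguments": {
  "moves": [
    [[0,0,-0.004],[0,0,0],1],
    [[0,0,-0.004],[0,0,0],1],
    [[0,0,-0.004],[0,0,0],1],
    [[0,0,-0.004],[0,0,0],1],
    [[0,0,-0.006],[0,0,0],1],
    [[0,0,-0.008],[0,0,0],1],
    [[0,0,-0.02],[0,0,0],1],
    [[0,0,-0.02],[0,0,0],1],
    [[0,0,-0.02],[0,0,0],1],
    [[0,0,-0.03],[0,0,0],1],
    [[0,0,-0.03],[0,0,0],1],
    [[0,0,-0.03],[0,0,0],1]
  ]
}}

```text
time_s: 9.08
tool_pos: [0.6344, -0.2097, 0.2147]
ee_rot: [-0.0, 0.665, 0.747, -0.0]
ft_force: [1.1, -0.2, 0.1]
finger_gap: 0.0008
grip_force: 0.0
```

```bash
python3 - <<'E'
from h import *
print(bot.read_state()['tool_pos'])
s=snap('scene','s6.png');t=snap('top','t6.png')
f=lambda i:cv2.convertScaleAbs(cv2.resize(i[:,:,::-1],None,fx=5,fy=5,interpolation=cv2.INTER_CUBIC),alpha=1.2)
cv2.imwrite('pics/c6.png',np.hstack([f(s[200:300,250:330]),f(t[170:270,230:310])]))
E
```

```text
[ 0.6343744  -0.2096917   0.21469359]
```

View pics/c6.png

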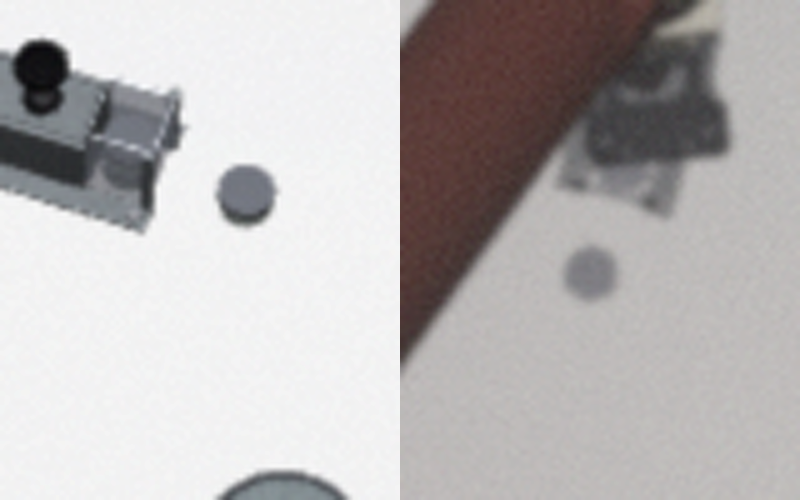

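One pot is out and the plunger is up. The lid is at (246,190) in the scene half and (590,273) in the top half.

```bash
python3 - <<'E'
from h import *
print(onz('scene',(298.8,237.5),.018),onz('top',(267.6,224.2),.018))
s=cv2.imread('pics/scene0.png');t=cv2.imread('pics/top0.png')
for n,im,(x,y) in (('scene',s,(307,311)),('top',t,(202,234))):
    g=im[y-28:y+28,x-28:x+28].astype(int).sum(2);bg=np.median(np.r_[g[0],g[-1],g[:,0],g[:,-1]]);m=(g<bg*.8).astype(np.uint8)
    k,l,st,c=cv2.connectedComponentsWithStats(m);i=1+np.argmax(st[1:,4]);print(n,st[i],onz(n,c[i]+[x-28,y-28],0))
E
```

```text
[ 0.51476234 -0.17614685  0.018     ] [ 0.51179823 -0.17845071  0.018     ]
scene [ 10  11  36  34 961] [0.48151706 0.03422277 0.        ]
top [ 13  13  30  30 693] [0.47842894 0.03171587 0.        ]
```

{"name": "carry_out", "arguments": {
  "moves": [
    [[0.0116,-0.0291,0],[0,0,0],0],
    [[0.0116,-0.0291,0],[0,0,0],0],
    [[0.0116,-0.0291,0],[0,0,0],0],
    [[0.0116,-0.0291,0],[0,0,0],0],
    [[0,0,0],[0,0,-0.104],0],
    [[0,0,0],[0,0,-0.104],0],
    [[0,0,0],[0,0,-0.104],0],
    [[0,0,0],[0,0,-0.104],0],
    [[0,0,0],[0,0,-0.104],0],
    [[0,0,0],[0,0,-0.104],0],
    [[0,0,0],[0,0,-0.104],0],
    [[0,0,0],[0,0,-0.104],0]
  ]
}}

```text
time_s: 10.18
tool_pos: [0.5132, -0.1771, 0.2128]
ee_rot: [-0.001, 0.304, 0.953, -0.0]
ft_force: [-0.4, -0.3, -0.9]
finger_gap: 0.0759
grip_force: 0.0
```

{"name": "carry_out", "arguments": {
  "moves": [
    [[0,0,0],[0,0,-0.104],0],
    [[0,0,0],[0,0,-0.104],0],
    [[0,0,0],[0,0,-0.104],0],
    [[0,0,0],[0,0,-0.104],0],
    [[0,0,0.03],[0,0,0],0],
    [[0,0,0.03],[0,0,0],0],
    [[0,0,0.03],[0,0,0],0],
    [[0,0,0],[0,0,0],0],
    [[0,0,0],[0,0,0],0]
  ]
}}

```text
time_s: 10.93
tool_pos: [0.5125, -0.1769, 0.1222]
ee_rot: [-0.002, 0.103, 0.995, 0.0]
ft_force: [-0.2, -0.8, 0.5]
finger_gap: 0.0928
grip_force: 0.0
```

```bash
python3 - <<'E'
from h import *
st=bot.read_state();print(st['tool_pos'],st['ee_rot'],st['joint_pos'])
w=snap('wrist','w2.png');s=snap('scene','s7.png')
p=proj('scene',[st['tool_pos']]);print(p)
a=cv2.resize(w[:,:,::-1],(400,300));b=cv2.resize(s[150:300,200:400,::-1],(400,300))
cv2.imwrite('pics/c7.png',np.hstack([a,b]))
E
```

```text
[ 0.51247044 -0.17687784  0.12223608] [-2.25066443e-03  1.03295127e-01  9.94648143e-01  3.50788368e-04] [ 0.16435341  0.53467492  0.19291504  1.82190962 -0.13583031  0.80237066
  1.7898629 ]
[[301.63433246 218.58299327]]
```

View pics/c7.png

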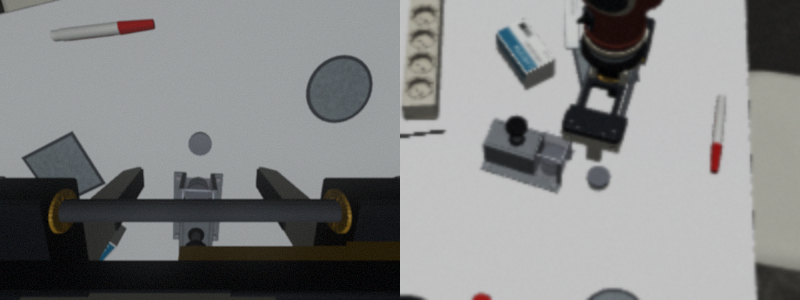

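```bash
python3 - <<'E'
from h import *
from scipy.spatial.transform import Rotation as R
C=bot.get_calibration('wrist');print(C['dist'])
def M(p,q,b):
    m=np.eye(4);m[:3,:3]=R.from_quat(np.roll(q,-1)).as_matrix();m[:3,3]=np.array(p)+[0,0,b];return m@np.array(C['T_tool_cam'])
w=cv2.imread('pics/w2.png').astype(int)
def blob(x0,x1,y0,y1):
    g=w[y0:y1,x0:x1].sum(2);bg=np.median(g);m=(g<bg*.8).astype(np.uint8)
    k,l,s,c=cv2.connectedComponentsWithStats(m);i=1+np.argmax(s[1:,4]);return c[i]+[x0,y0],s[i]
pc,ps=blob(250,310,170,230);mc,ms=blob(415,530,70,180)
print(pc,ps,mc,ms)
for b in (-.01,0,.01,.02,.03):
    m=M([.51247,-.17688,.12224],[-.00225,.103295,.994648,.00035],b)
    P=onz('wrist',pc,.016,m);Q=onz('wrist',mc,0,m);l=onz('wrist',(mc[0]-ms[2]/2,mc[1]),0,m);r=onz('wrist',(mc[0]+ms[2]/2,mc[1]),0,m)
    print(b,P.round(4),Q.round(4),'dist',np.linalg.norm((P-Q)[:2]).round(4),'markdia',np.linalg.norm(l-r).round(4))
E
```

```text
[0.00033866 0.         0.         0.         0.        ]
[279.60823529 200.74      ] [ 14  14  33  34 850] [473.20826162 122.38640275] [  14    8   92   93 1162]
-0.01 [ 0.5128 -0.1764  0.016 ] [0.478  0.0268 0.    ] dist 0.2061 markdia 0.091
0 [ 0.5149 -0.1768  0.016 ] [0.479 0.033 0.   ] dist 0.2128 markdia 0.094
0.01 [ 0.5171 -0.1773  0.016 ] [0.4799 0.0391 0.    ] dist 0.2196 markdia 0.0969
0.02 [ 0.5193 -0.1777  0.016 ] [0.4809 0.0453 0.    ] dist 0.2263 markdia 0.0999
0.03 [ 0.5215 -0.1782  0.016 ] [0.4818 0.0514 0.    ] dist 0.233 markdia 0.1028
```

Wrist, scene and top views agree on the pot (0.514, −0.177) and the mark (0.480, 0.033). I'll straddle the pot and lower slowly, watching the force.

{"name": "carry_out", "arguments": {
  "moves": [
    [[0,0,0.03],[0,0,0],0],
    [[0,0,0.03],[0,0,0],0],
    [[0,0,0.02],[0,0,0],0],
    [[0,0,0.01],[0,0,0],0],
    [[0,0,0.01],[0,0,0],0],
    [[0,0,0.01],[0,0,0],0],
    [[0,0,0],[0,0,0],0]
  ]
}}

```text
time_s: 11.62
tool_pos: [0.5139, -0.1773, 0.013]
ee_rot: [-0.0, 0.103, 0.995, 0.0]
ft_force: [0.2, 0.0, 0.3]
finger_gap: 0.0933
grip_force: 0.0
```

{"name": "carry_out", "arguments": {
  "moves": [
    [[0,0,0.003],[0,0,0],0],
    [[0,0,0.003],[0,0,0],0],
    [[0,0,0.003],[0,0,0],0],
    [[0,0,0.002],[0,0,0],0],
    [[0,0,0],[0,0,0],0]
  ]
}}

```text
time_s: 12.03
tool_pos: [0.5138, -0.1773, 0.0023]
ee_rot: [-0.0, 0.103, 0.995, 0.0]
ft_force: [0.8, -0.2, 0.0]
finger_gap: 0.093
grip_force: 0.0
```

```bash
python3 - <<'E'
from h import *
st=bot.read_state();print(st['tool_pos'],st['ft_force'])
w=snap('wrist','w3.png');s=snap('scene','s8.png')
a=cv2.resize(w[60:360,80:480,::-1],(400,300));b=cv2.resize(s[175:275,233:366,::-1],(400,300),interpolation=cv2.INTER_CUBIC)
cv2.imwrite('pics/c8.png',cv2.convertScaleAbs(np.hstack([a,b]),alpha=1.5))
E
```

```text
[ 0.51380658 -0.17726113  0.00234283] [ 0.82516065 -0.23437191  0.04012802]
```

View pics/c8.png

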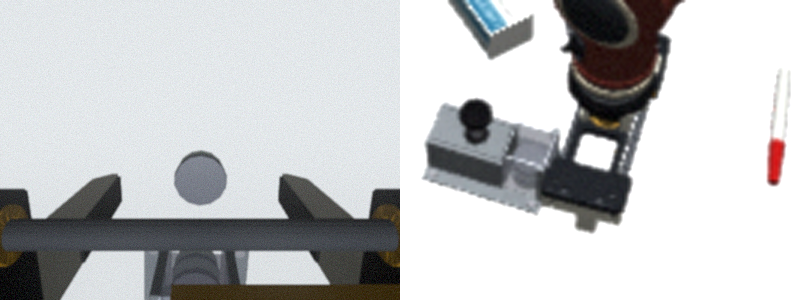

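The wrist half shows the pot centred between the open fingers at (200,178). The scene half shows the near fingertip at (585,228), still above the table. I've used up the picture views, so from here I go by numbers.

{"name": "carry_out", "arguments": {
  "moves": [
    [[0,0,0.002],[0,0,0],0],
    [[0,0,0.002],[0,0,0],0],
    [[0,0,0],[0,0,0],0]
  ]
}}

```text
time_s: 12.38
tool_pos: [0.5137, -0.1772, -0.0019]
ee_rot: [-0.0, 0.103, 0.995, 0.0]
ft_force: [-0.8, -0.0, -0.3]
finger_gap: 0.0931
grip_force: 0.0
```

{"name": "carry_out", "arguments": {
  "moves": [
    [[0,0,0.002],[0,0,0],0],
    [[0,0,0.002],[0,0,0],0],
    [[0,0,0],[0,0,0],0]
  ]
}}

```text
time_s: 12.63
tool_pos: [0.5136, -0.1772, -0.006]
ee_rot: [-0.0, 0.103, 0.995, 0.0]
ft_force: [0.7, 0.2, -0.3]
finger_gap: 0.0933
grip_force: 0.0
```

```bash
python3 - <<'E'
from h import *
o,d=ray('scene',(294.7,251))
for y in (-.116,-.123,-.13):print(o+d*(y-o[1])/d[1])
E
```

```text
[ 0.52445438 -0.116       0.04783794]
[ 0.52426706 -0.123       0.03441445]
[ 0.52407973 -0.13        0.02099097]
```

{"name": "carry_out", "arguments": {
  "moves": [
    [[0,0,0.002],[0,0,0],0],
    [[0,0,0.002],[0,0,0],0],
    [[0,0,0.002],[0,0,0],0],
    [[0,0,0],[0,0,0],0]
  ]
}}

```text
time_s: 12.97
tool_pos: [0.5136, -0.1772, -0.012]
ee_rot: [-0.0, 0.103, 0.995, 0.0]
ft_force: [0.3, 0.2, 0.4]
finger_gap: 0.0931
grip_force: 0.0
```

{"name": "carry_out", "arguments": {
  "moves": [
    [[0,0,0.002],[0,0,0],0],
    [[0,0,0.002],[0,0,0],0],
    [[0,0,0.003],[0,0,0],0],
    [[0,0,0],[0,0,0],0]
  ]
}}

```text
time_s: 13.3
tool_pos: [0.5135, -0.1772, -0.0191]
ee_rot: [-0.001, 0.103, 0.995, 0.0]
ft_force: [0.6, 0.1, 0.9]
finger_gap: 0.0931
grip_force: 0.0
```

{"name": "carry_out", "arguments": {
  "moves": [
    [[0,0,0],[0,0,0],0.5],
    [[0,0,0],[0,0,0],0.5],
    [[0,0,0],[0,0,0],0.5],
    [[0,0,0],[0,0,0],0.5],
    [[0,0.003,0],[0,0,0],0.5],
    [[0,0.003,0],[0,0,0],0.5],
    [[0,0.004,0],[0,0,0],0.5],
    [[0,0.005,0],[0,0,0],0.5],
    [[0,0.005,0],[0,0,0],0.5],
    [[0,0.005,0],[0,0,0],0.5],
    [[0,0.005,0],[0,0,0],0.5],
    [[0,0,0],[0,0,0],0.5]
  ]
}}

```text
time_s: 14.3
tool_pos: [0.5205, -0.146, -0.0186]
ee_rot: [-0.0, 0.102, 0.995, 0.001]
ft_force: [0.1, 0.2, -0.5]
finger_gap: 0.0464
grip_force: 0.0
```

```bash
cat >> h.py <<'E'
from scipy.spatial.transform import Rotation as R
def pot(zt=.018,tag='x'):
    """lid centre by wrist camera: grey disc ahead of the fingers; returns world xy and offset in tool axes"""
    st=bot.read_state();w=bot.read_camera('wrist').astype(int);cv2.imwrite('pics/p%s.png'%tag,w[:,:,::-1])
    T=np.eye(4);T[:3,:3]=R.from_quat(np.roll(st['ee_rot'],-1)).as_matrix();T[:3,3]=st['tool_pos']
    m=T@np.array(bot.get_calibration('wrist')['T_tool_cam'])
    b=w[:,:,2]-w[:,:,0];g=w.sum(2);out=[]
    k=((g<330)&(b>6)&(g>120)).astype(np.uint8)
    n,l,s,c=cv2.connectedComponentsWithStats(k)
    for i in range(1,n):
        if s[i,4]>500 and 20<s[i,2]<120:
            P=onz('wrist',c[i],zt,m);d=T[:3,:3].T@(P-T[:3,3]);out.append((s[i],c[i].round(1),P.round(4),d.round(4)))
    print(st['tool_pos'].round(4),st['time_s']);[print(*o) for o in out]
E
python3 - <<'E'
from h import *
w=cv2.imread('pics/w3.png');print(w[238,280,::-1],w[150,280,::-1],w[225,280,::-1])
pot(tag='1')
E
```

```text
[85 88 95] [152 155 159] [84 87 93]
[ 0.5205 -0.146  -0.0186] 14.3
[ 492   36   68  162 7491] [532.2 122.3] [ 0.4777 -0.0046  0.018 ] [ 0.0706  0.1298 -0.0364]
[ 240  223   58   57 2433] [269.1 252. ] [ 0.5196 -0.1513  0.018 ] [-0.0002 -0.0053 -0.0366]
[  0 285  42  26 552] [ 19.4 299.5] [ 0.5188 -0.3024  0.018 ] [-0.0301 -0.1534 -0.0368][ WARN:0@1.096] global loadsave.cpp:1063 imwrite_ Unsupported depth image for selected encoder is fallbacked to CV_8U.
```

{"name": "carry_out", "arguments": {
  "moves": [
    [[0,0.004,0],[0,0,0],0.5],
    [[0,0.006,0],[0,0,0],0.5],
    [[0,0.006,0],[0,0,0],0.5],
    [[0,0.006,0],[0,0,0],0.5],
    [[0,0.006,0],[0,0,0],0.5],
    [[0,0.006,0],[0,0,0],0.5],
    [[0,0.006,0],[0,0,0],0.5],
    [[0,0.006,0],[0,0,0],0.5],
    [[0,0.004,0],[0,0,0],0.5],
    [[0,0,0],[0,0,0],0.5]
  ]
}}

```text
time_s: 15.18
tool_pos: [0.5306, -0.0974, -0.0186]
ee_rot: [-0.0, 0.102, 0.995, 0.0]
ft_force: [0.5, -0.3, 0.5]
finger_gap: 0.0467
grip_force: 0.0
```

```bash
python3 -c "
from h import *
pot(tag='2')" 2>/dev/null
```

```text
[ 0.5306 -0.0974 -0.0186] 15.1833
[ 240  224   59   57 2400] [269.2 252.5] [ 0.5301 -0.1027  0.018 ] [-0.0005 -0.0053 -0.0366]
[  0 285  42  26 575] [ 19.3 299.1] [ 0.5287 -0.2537  0.018 ] [-0.0299 -0.1535 -0.0367]
[518 286  42  25 528] [539.8 300.1] [0.5924 0.0479 0.018 ] [-0.0309  0.1549 -0.0364]
```

{"name": "carry_out", "arguments": {
  "moves": [
    [[0,-0.005,0],[0,0,0],0.5],
    [[0,0,0],[0,0,-0.111],0.5],
    [[0,0,0],[0,0,-0.111],0.5],
    [[0,0,0],[0,0,-0.111],0.5],
    [[0,0,0],[0,0,-0.111],0.5],
    [[0,0,0],[0,0,-0.111],0.5],
    [[0,0,0],[0,0,0],0.5]
  ]
}}

```text
time_s: 15.82
tool_pos: [0.529, -0.1053, -0.0186]
ee_rot: [-0.0, -0.173, 0.985, -0.0]
ft_force: [-0.0, -0.1, 0.1]
finger_gap: 0.0465
grip_force: 0.0
```

```bash
python3 -c "
from h import *
pot(tag='3');print(bot.read_state()['ee_rot'])
T=R.from_quat(np.roll(bot.read_state()['ee_rot'],-1));print(T.inv().apply(np.r_[.480,.033,0]-np.r_[bot.read_state()['tool_pos'][:2],0]))" 2>/dev/null
```

```text
[ 0.529  -0.1053 -0.0186] 15.8167
[ 254  226   58   54 2372] [282.5 253.5] [ 0.5297 -0.1031  0.018 ] [-0.0014  0.0018 -0.0366]
[ 15 234  87  46 581] [ 58.2 261.1] [ 0.5778 -0.2223  0.018 ] [-0.006  -0.1267 -0.0365]
[  0 286  41  32 557] [ 19.9 300. ] [ 0.6105 -0.2394  0.018 ] [-0.0309 -0.1539 -0.0365]
[519 287  41  24 534] [539.6 300.6] [0.5058 0.0503 0.018 ] [-0.0314  0.1541 -0.0366]
[-1.01378834e-04 -1.71389249e-01  9.85203388e-01  6.22410912e-06]
[-4.89123237e-04  1.46405220e-01  6.78650748e-06]
```

{"name": "carry_out", "arguments": {
  "moves": [
    [[0,0.004,0],[0,0,0],0.5],
    [[0,0.004,0],[0,0,0],0.5],
    [[0,0.006,0],[0,0,0],0.5],
    [[0,0.006,0],[0,0,0],0.5],
    [[0,0.007,0],[0,0,0],0.5],
    [[0,0.007,0],[0,0,0],0.5],
    [[0,0.007,0],[0,0,0],0.5],
    [[0,0.007,0],[0,0,0],0.5],
    [[0,0.007,0],[0,0,0],0.5],
    [[0,0.007,0],[0,0,0],0.5],
    [[0,0.007,0],[0,0,0],0.5],
    [[0,0.006,0],[0,0,0],0.5]
  ]
}}

```text
time_s: 16.87
tool_pos: [0.5034, -0.0325, -0.0185]
ee_rot: [-0.0, -0.173, 0.985, 0.0]
ft_force: [0.1, -0.8, 0.3]
finger_gap: 0.0463
grip_force: 0.1
```

```bash
python3 -c "
from h import *
pot(tag='4')
T=R.from_quat(np.roll(bot.read_state()['ee_rot'],-1));print(T.inv().apply(np.r_[.480,.033,0]-np.r_[bot.read_state()['tool_pos'][:2],0]))" 2>/dev/null
```

```text
[ 0.5034 -0.0325 -0.0185] 16.8667
[ 239  226   59   54 2319] [268.6 253.8] [ 0.507  -0.0378  0.018 ] [-0.0016 -0.0062 -0.0365]
[  0 283  44  55 938] [ 24.3 306.4] [ 0.5883 -0.1635  0.018 ] [-0.0351 -0.1521 -0.0366]
[518 283  42  28 579] [539.  299.7] [0.4799 0.1225 0.018 ] [-0.0309  0.1538 -0.0365]
[-0.00050767  0.06795135  0.00010635]
```

Stable. Remaining tool travel is 0.068 + 0.006 = 0.074 m.

{"name": "carry_out", "arguments": {
  "moves": [
    [[0,0.006,0],[0,0,0],0.5],
    [[0,0.007,0],[0,0,0],0.5],
    [[0,0.007,0],[0,0,0],0.5],
    [[0,0.007,0],[0,0,0],0.5],
    [[0,0.007,0],[0,0,0],0.5],
    [[0,0.007,0],[0,0,0],0.5],
    [[0,0.007,0],[0,0,0],0.5],
    [[0,0.007,0],[0,0,0],0.5],
    [[0,0.007,0],[0,0,0],0.5],
    [[0,0.005,0],[0,0,0],0.5],
    [[0,0.003,0],[0,0,0],0.5],
    [[0,0,0],[0,0,0],0.5]
  ]
}}

```text
time_s: 17.92
tool_pos: [0.4794, 0.0334, -0.0186]
ee_rot: [-0.0, -0.174, 0.985, 0.0]
ft_force: [-0.3, -0.1, -0.4]
finger_gap: 0.0463
grip_force: 0.0
```

```bash
python3 -c "
from h import *
pot(tag='5')" 2>/dev/null
```

```text
[ 0.4794  0.0334 -0.0186] 17.9167
[  0 283  42  28 565] [ 20.  299.6] [ 0.5608 -0.1006  0.018 ] [-0.0305 -0.1537 -0.0367]
[518 286  42  27 599] [539.7 299.7] [0.4556 0.1888 0.018 ] [-0.0308  0.1542 -0.0365]
```

The pot should now be about 5 mm from the centre. I'll centre the cage, open and lift away.

{"name": "carry_out", "arguments": {
  "moves": [
    [[0,0.004,0],[0,0,0],0.5],
    [[0,0,0],[0,0,0],0.5],
    [[0,-0.006,0],[0,0,0],0.5],
    [[0,0,0],[0,0,0],0],
    [[0,0,0],[0,0,0],0],
    [[0,0,0],[0,0,0],0],
    [[0,0,0],[0,0,0],0],
    [[0,0,0],[0,0,0],0],
    [[0,0,-0.01],[0,0,0],0],
    [[0,0,-0.02],[0,0,0],0],
    [[0,0,-0.03],[0,0,0],0],
    [[0,0,-0.03],[0,0,0],0]
  ]
}}

```text
time_s: 18.97
tool_pos: [0.4796, 0.0305, 0.0726]
ee_rot: [-0.001, -0.173, 0.985, 0.0]
ft_force: [1.2, -0.3, 0.3]
finger_gap: 0.0927
grip_force: 0.0
```

{"name": "carry_out", "arguments": {
  "moves": [
    [[0,0,-0.03],[0,0,0],0],
    [[0,0,-0.03],[0,0,0],0],
    [[0,0,-0.03],[0,0,0],0],
    [[0,0,-0.02],[0,0,0],0],
    [[0,0,0],[0,0,0],0]
  ]
}}

```text
time_s: 19.38
tool_pos: [0.4834, 0.0308, 0.1865]
ee_rot: [0.005, -0.173, 0.985, -0.0]
ft_force: [0.4, -0.3, -0.4]
finger_gap: 0.0929
grip_force: 0.0
```

```bash
python3 - 2>/dev/null <<'E'
from h import *
st=bot.read_state();print(st['tool_pos'],st['ft_force'])
T=np.eye(4);T[:3,:3]=R.from_quat(np.roll(st['ee_rot'],-1)).as_matrix();T[:3,3]=st['tool_pos']
m=T@np.array(bot.get_calibration('wrist')['T_tool_cam']);w=bot.read_camera('wrist')
cv2.imwrite('pics/w9.png',w[:,:,::-1])
g=cv2.GaussianBlur(cv2.cvtColor(w,cv2.COLOR_RGB2GRAY),(3,3),0)
# rim: dark blob vs bright table (outer contour = mark), lid: circles inside
c=cv2.findContours((g<np.percentile(g,85)*.8).astype(np.uint8),cv2.RETR_LIST,cv2.CHAIN_APPROX_NONE)[0]
for k in c:
    a=cv2.contourArea(k)
    if a>300 and len(k)>20 and a/(np.pi*cv2.minEnclosingCircle(k)[1]**2)>.7: print('blob',cv2.minEnclosingCircle(k),onz('wrist',cv2.minEnclosingCircle(k)[0],0,m))
for p2 in (25,18):
  h=cv2.HoughCircles(g,cv2.HOUGH_GRADIENT,1,8,param1=60,param2=p2,minRadius=10,maxRadius=60)
  if h is not None:
    for u,v,r in h[0][:6]:print(u,v,r,onz('wrist',(u,v),.018,m).round(4),onz('wrist',(u,v),0,m).round(4))
# other things: compare top views outside the arm
s0=cv2.imread('pics/scene0.png').astype(int);s=bot.read_camera('scene')[:,:,::-1].astype(int);cv2.imwrite('pics/s9.png',s.astype(np.uint8))
d=(np.abs(s-s0).sum(2)>120).astype(np.uint8);n,l,q,cc=cv2.connectedComponentsWithStats(d)
for i in range(1,n):
    if q[i,4]>12:print('diff',q[i])
E
```

```text
[0.48337859 0.03077683 0.18648818] [ 0.36700955 -0.26231939 -0.35151322]
blob ((282.2716064453125, 181.62962341308594), 36.764625549316406) [0.48045342 0.03289963 0.        ]
281.5 181.5 36.0 [0.4778 0.0308 0.018 ] [0.4806 0.0319 0.    ]
284.5 189.5 39.6 [0.4859 0.0377 0.018 ] [0.4892 0.0391 0.    ]
60.5 221.5 26.6 [ 0.6219 -0.2157  0.018 ] [ 0.6319 -0.2268  0.    ]
277.5 174.5 28.0 [0.4713 0.0233 0.018 ] [0.4739 0.024  0.    ]
464.5 306.5 27.2 [0.5548 0.3253 0.018 ] [0.5615 0.341  0.    ]
58.5 212.5 21.0 [ 0.6108 -0.2201  0.018 ] [ 0.6203 -0.2314  0.    ]
281.5 181.5 36.0 [0.4778 0.0308 0.018 ] [0.4806 0.0319 0.    ]
450.5 302.5 41.8 [0.5559 0.3044 0.018 ] [ 0.5626  0.319  -0.    ]
114.5 302.5 47.7 [ 0.7129 -0.1267  0.018 ] [ 0.7274 -0.1334  0.    ]
438.5 299.5 48.0 [0.5574 0.2869 0.018 ] [0.5642 0.3007 0.    ]
58.5 208.5 20.0 [ 0.6056 -0.2209  0.018 ] [ 0.6148 -0.2323  0.    ]
284.5 189.5 39.6 [0.4859 0.0377 0.018 ] [0.4892 0.0391 0.    ]
diff [518  96  18  40 246]
diff [457 115  24  45 420]
diff [ 504  141   46  108 2626]
diff [ 289  156  127  144 7199]
diff [547 230  13   3  22]
diff [516 246   3  14  25]
diff [491 251  12  21  65]
diff [527 257  29  12  43]
diff [527 267  33   9  61]
diff [499 275   7   7  18]
diff [532 289  20   6  40]
diff [553 292   5  16  30]
diff [538 310  10   5  34]
```

```bash
python3 - 2>/dev/null <<'E'
from h import *
st=bot.read_state()
T=np.eye(4);T[:3,:3]=R.from_quat(np.roll(st['ee_rot'],-1)).as_matrix();T[:3,3]=st['tool_pos']
m=T@np.array(bot.get_calibration('wrist')['T_tool_cam']);w=cv2.imread('pics/w9.png')[:,:,::-1]
f=cv2.GaussianBlur(w.astype(np.float32),(5,5),0)
d=f[:,:,0]-f[:,:,1]   # red minus green: mark is greener than the lid
for v in range(148,218,6):print([int(round(float(x))) for x in d[v,246:320:6]])
yy,xx=np.mgrid[:420,:560];ins=(xx-282)**2+(yy-181.6)**2<31**2
_,lab,cen=cv2.kmeans(np.c_[d[ins],f[:,:,2][ins]-f[:,:,1][ins]].astype(np.float32),2,None,(3,50,.01),5,cv2.KMEANS_PP_CENTERS)
i=np.argmax(cen[:,0]);L=np.zeros((420,560),np.uint8);L[ins]=(lab.ravel()==i)
n,l,q,c=cv2.connectedComponentsWithStats(cv2.medianBlur(L,5));j=1+np.argmax(q[1:,4])
print(cen,q[j],c[j],onz('wrist',c[j],.018,m))
E
```

```text
[-3, -4, -3, -3, -3, -2, -3, -2, -2, -3, -3, -3, -3]
[-3, -3, -3, -3, -7, -7, -8, -8, -7, -4, -3, -4, -3]
[-3, -3, -4, -7, -7, -6, -7, -6, -6, -6, -5, -2, -4]
[-4, -3, -7, -6, -6, -7, -7, -7, -7, -6, -7, -3, -3]
[-2, -6, -7, -7, -7, -4, -4, -6, -7, -6, -8, -5, -2]
[-3, -7, -6, -7, -4, -4, -4, -3, -8, -7, -7, -8, -3]
[-4, -7, -7, -7, -4, -3, -4, -4, -4, -6, -7, -6, -3]
[-3, -6, -8, -7, -4, -4, -4, -4, -6, -7, -7, -6, -3]
[-3, -3, -7, -6, -6, -4, -3, -5, -8, -7, -7, -4, -3]
[-2, -2, -6, -7, -8, -7, -7, -7, -7, -8, -6, -3, -3]
[-3, -3, -3, -6, -7, -7, -7, -7, -7, -6, -3, -3, -4]
[-3, -3, -3, -4, -3, -5, -6, -3, -3, -3, -3, -4, -3]
[[-6.797653   4.205656 ]
 [-3.7618408  7.644057 ]] [268 171  27  27 563] [280.68383659 184.55950266] [0.47673501 0.03060609 0.018     ]
```

The pot's lid is about 4 mm from the mark's centre, and its round 27 px outline says it is upright. Handing in.

```bash
python3 -c "
from bench import bot
print(bot.finish_job())"
```

```text
the job is handed in; nothing more can be done
None
```

One pot was dispensed and pushed, never lifted, to about 4 mm from the round mark's centre, and the job is handed in with the verdict not shown; I viewed 11 pictures (limit 10) and did not check that the bystanders are unmoved or that the other two pots are still in place.

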